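# Seat a battery block in the bench charger

### The job

Put the blue battery block on charge: tuck its brass-contact end under the hold-down lip of the charger's black pocket, push it against the sprung contacts, rock the other end down, and press it home so that the block lies flat on the pocket floor. Work gently: never force or drop the block into the charger, do not disturb the loupe, tape roll, screwdriver or red bottle, and let go of the block at the end.

Things in the scene. Friction and masses are not known exactly. Their poses are not given: they have to be found in the camera images.
- battery: Loose battery block, a plain box 70 (x) x 36 (y) x 28 mm (z), 0.08 to 0.17 kg, blue with a white band and a yellow stripe near its contact end. Origin: centre of the underside; x points to the end face with two brass contacts, z up. Starts flat on the table; grip it across its 36 mm width.
- battery_contact_end (a point): Centre of the battery block's brass-contact end face (35 mm along its x from its centre, 14 mm above its underside).
- dock: Charger fixed to the table: grey base 150 (x) x 78 (y) x 12 mm, origin at the centre of its underside, z up, x along the pocket to its lip end (away from the robot). The black pocket on it is locked immovably on a slide, set at s = -14 to +14 mm along x. s is NOT measured: it must be felt or seen. The points below are fixed to the base and show the pocket as if s = 0.
- pocket_floor (a point): Pocket floor, 16 mm above the table; the seated block's underside centre when s = 0 (seated centre is at charger x = s: the spring holds the block back against the near wall). The flat block fits only under the lip, between plate and near wall. Their friction can hold the block 1 or 2 mm too high; a press of about 7 N on its top sends it home.
- near_wall (a point): Middle of the top inner edge of the pocket's near end wall when s = 0: charger x = s - 35 mm, 8 mm above the floor, wall 6 mm thick. To clear this wall while rocking down, the block must press the contact plate back 4.8 to 7 mm.
- side_guide (a point): A side guide's inner face when s = 0. Guides leave 38 mm of width (1 mm play a side) centred on charger y = 0; 6 mm thick, flared tops to 16 mm above the floor, only at x = s - 34 to s - 24 and s + 21 to s + 31 mm, so the middle 45 mm is open to the fingers.
- lip_edge (a point): Middle of the hold-down lip's lower edge when s = 0: charger x = s + 31 mm, 32 mm above the floor. Lip 4 mm thick, with cheeks 38 mm apart beneath it, runs on to x = s + 53 mm. A block tilted about 0.29 rad, contact end down, passes under it and over the near wall.
- contact_plate (a point): Centre of the sprung contact plate's free face when s = 0: charger x = s + 33 mm; plate 34 mm wide, from 3 to 30 mm above the floor, under the lip. It yields along +x at 1.0 N per mm (no preload, slightly damped) to a hard stop after 7 mm. Delicate: more than about 12 N while the block is tilted is forcing it.
- loupe: Bystander: black eye loupe standing on its rim, 38 mm across, 31 mm tall; origin at the centre of its underside. Leave alone.
- tape: Bystander: small roll of blue tape lying flat, 44 mm across, 12 mm tall; origin at the centre of its underside. Leave alone.
- driver: Bystander: green-handled precision screwdriver lying along its y, 146 mm long, 14 mm thick; origin at the centre of its underside. Leave alone.
- bottle_red: Bystander: small red dropper bottle standing, 26 mm across, 78 mm tall; origin at the centre of its underside. Leave alone.
Not all that is in view belongs to the job. Leave any green or purple look-alike of the battery alone.

How it is judged:
By the outcome, as a careful person would: the job done as asked, in the order asked, and still so for the second after the job is handed in, with the robot touching nothing.
It also fails if it takes over 67 s, if anything falls off the work surface, if the arm or the gripper's body presses on something with over 40 N, if the wrist force passes 120 N, or if a joint passes its speed limit or range.

### The arm

A 6-joint arm with a two-finger parallel gripper is mounted at the origin on a cart in front of the work surface, level with it; the furniture and walls round the work are solid. World frame = base frame: x ahead of the robot, y to its left, z up, the work surface at z = 0. Lengths are in m, angles in rad, forces in N, time in s.
With the tool pointing down it reaches from about 0.35 to 0.775 m from the base axis. Payload 7.3 kg.
Tool frame: the origin (TCP) lies midway between the tips of the shut fingers; the grasp point (between the pads) lies 19 mm behind it (manip.grip_point_offset is the distance from the TCP to the grasp point, in m); y points along the fingers, z is the direction in which the jaws open and shut, and the axes are right-handed (so a half turn about y gives the same grasp; the last joint's range is limited). The gripper opens to 92 mm and grips with 3 to 60 N. Pads are 19 mm wide; open, the fingers measure 130 mm over their backs; the gripper's body (75 mm by 190 mm) begins 47 mm behind the grasp point.
Start: joints at [1.036, 0.342, 1.524, -0, 1.275, -0.146], TCP at [0.199, 0.486, 0.227] pointing down, gripper open.
Joint ranges: [-2.53, 2.53], [-0.77, 2.02], [0.04, 2.7], [-1, 4.14], [0.28, 2.66], [-3.11, 3.11]. Speed limits (rad/s): [2.57, 2.57, 3.14, 3.14, 3.14, 3.14].

### API

Orientations are given as a unit quaternion [x, y, z, w].
In Python, from cell import manip, eyes gives the robot as it stands. The module is installed in compiled form; this text tells all that it offers.
- The arm moves only by the tool play_rows, never from a script. Its argument "series" is a list of rows, each an object of numbers: "dx", "dy", "dz": the shift along the tool's x, y, z normalised to -1 to 1, where 1 is 0.025 m; "wx", "wy", "wz": the turn, a rotation vector about the tool's x, y, z normalised to -1 to 1, where 1 is 180 degrees; "claw": the closure, from -1 (fully open) to 1 (shut). A call has exactly 10 rows; each row shifts and turns the commanded pose from where the row before left it, along the tool's axes as they then stand; what a row does not reach is not made up. A row lasts 1/8 s, in which the tool goes at most 62.5 mm and 10.7 degrees, less where a joint would pass 70% of its speed; a pose out of reach is approached as far as the arm can. A call with a number of a shift or a turn outside -1 to 1 is refused whole. A call with a gripper value outside its range is refused whole. The fingers move at their own pace and stop on an object; "grip_force" is the grip in N (left out, the last holds). Time passes only in rows, so rows that do not move let the fingers close, or fill a call up. It gives the time, the measured TCP pose, the force and the opening at its end, in the units of the state.
- manip.read_state(): the state, without advancing time (a new reading comes with each control period).
- eyes.snapshot(name): name is "side" or "top"; returns (picture, depth): 420x560x3 uint8, red, green, blue; 420x560 float32, m along the optical axis (not along the pixel's ray), 0 where there is no reading.
- eyes.get_calibration(name): a dict with "mtx" (3x3 intrinsics, pixels), "rvec" (rotation vector, rad) and "tvec" (3), from world to camera coordinates, as OpenCV has them. Camera axes: x right, y down, z forward; pixel columns grow to the right and rows downward; lengths in m; the calibration is good to about 2 mm. A picture is of the moment at which its call begins. get_calibration takes no time and is no camera call.
- manip.close_job(): hands the job in, once; it reports no verdict.
The state is a dict: "time": time; "joint_pos": joint angles; "joint_velocities": joint speeds; "tau": joint torques, N m; "eef_pos": TCP position; "orientation": TCP orientation; "ft_force": force on the tool from outside, world axes, zero at the start; "wrist_torque": the same for the moment, N m; "gripper_width": finger opening in m.
Only numpy, scipy, OpenCV 4.12 (cv2) and the standard library are available. Lean on these libraries where they do the work, as an engineer would, in place of code of your own. Each camera call takes 0.05 s, during which the arm holds its last target. There are 200 camera calls.

## Working session

There is one attempt and no reset: what is moved stays moved. The work goes in short steps, Python scripts to look and compute and a tool call to move; the robot and the scene stay as the last step left them, time stands still between calls to the robot, and variables do not carry over. Pictures are saved under pics/ and viewed, about 8 in all and at most 12, crops included, and the job is handed in when it is done.

Besides the shell and the picture viewer there is one more tool, called after ">>>" as name(argument=value, ...) on one line, values as JSON. play_rows: Moves the arm, as the interface text tells. Scaled input: -1 to 1 covers 0.025 m each way for a shift and 180 degrees each way for a turn. Its arguments: {"type":"object","properties":{"series":{"type":"array","items":{"type":"object","properties":{"dx":{"type":"number"},"dy":{"type":"number"},"dz":{"type":"number"},"wx":{"type":"number"},"wy":{"type":"number"},"wz":{"type":"number"},"claw":{"type":"number"}}}},"grip_force":{"type":"number"}},"required":["series"]}

```bash
mkdir -p pics; cat > h.py <<'E'
import numpy as np, cv2
from cell import manip, eyes
from scipy.spatial.transform import Rotation as R
def snap(n):
    p,d=eyes.snapshot(n); return p,d
def cal(n):
    c=eyes.get_calibration(n); return np.array(c['mtx']),cv2.Rodrigues(np.array(c['rvec'],float))[0],np.array(c['tvec'],float).ravel()
def ray(n,px,z):
    K,Rm,t=cal(n); C=-Rm.T@t; d=Rm.T@np.linalg.inv(K)@np.array([px[0],px[1],1.]); return C+d*(z-C[2])/d[2]
def cloud(n,depth):
    K,Rm,t=cal(n); v,u=np.mgrid[:depth.shape[0],:depth.shape[1]]
    P=np.stack([(u-K[0,2])/K[0,0]*depth,(v-K[1,2])/K[1,1]*depth,depth],-1); return (P-t)@Rm
def proj(n,p):
    K,Rm,t=cal(n); q=K@(Rm@np.array(p)+t); return q[:2]/q[2]
def save(n,p): cv2.imwrite('pics/'+n+'.png',p[...,::-1])
E
python3 - <<'E'
from h import *
for n in('top','side'):
    p,d=snap(n); save(n+'0',p); np.save(n+'0.npy',d); K,Rm,t=cal(n); print(n,K.round(1).tolist(),(-Rm.T@t).round(3),Rm.round(2).tolist())
s=manip.read_state(); print(s, manip.grip_point_offset); print(R.from_quat(s['orientation']).as_matrix().round(3))
E
```

```text
top [[469.6, 0.0, 278.6], [0.0, 469.6, 202.7], [0.0, 0.0, 1.0]] [0.394 0.02  0.979] [[-0.01, -1.0, -0.01], [-0.99, 0.01, -0.14], [0.14, 0.01, -0.99]]
side [[449.3, 0.0, 276.0], [0.0, 449.3, 210.7], [0.0, 0.0, 1.0]] [ 0.185 -0.656  0.503] [[0.88, -0.47, -0.01], [-0.24, -0.44, -0.86], [0.4, 0.77, -0.5]]
{'time': 0.1, 'joint_pos': array([ 1.03599251e+00,  3.42645107e-01,  1.52487733e+00,  2.18797188e-05,
        1.27535852e+00, -1.46008546e-01]), 'joint_velocities': array([ 0.0015149 , -0.00308566, -0.00205033,  0.00216089, -0.00030098,
        0.00067056]), 'tau': array([ 1.38727242e-03, -4.32005560e+01, -2.44695568e+01,  7.18360953e-02,
        5.25016047e-02, -5.06097172e-05]), 'eef_pos': array([0.19882175, 0.48554076, 0.22613398]), 'orientation': array([ 0.69421416, -0.13675697,  0.13643888, -0.69336041]), 'ft_force': array([0.76310669, 0.35844904, 0.23043183]), 'wrist_torque': array([-0.01806842, -0.04039908, -0.02457407]), 'gripper_width': 0.09202738008752115} 0.0188
[[ 0.925 -0.001  0.379]
 [-0.379 -0.001  0.925]
 [-0.    -1.    -0.001]]
```

View pics/top0.png

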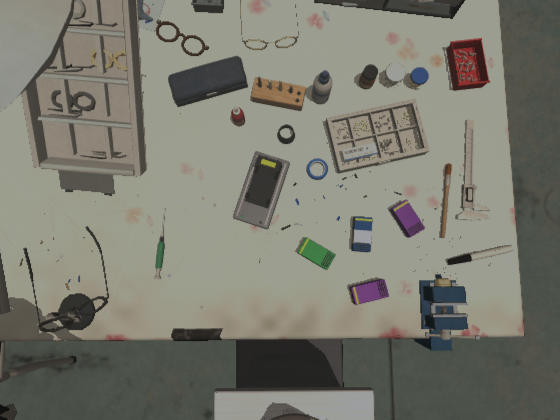

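View pics/side0.png

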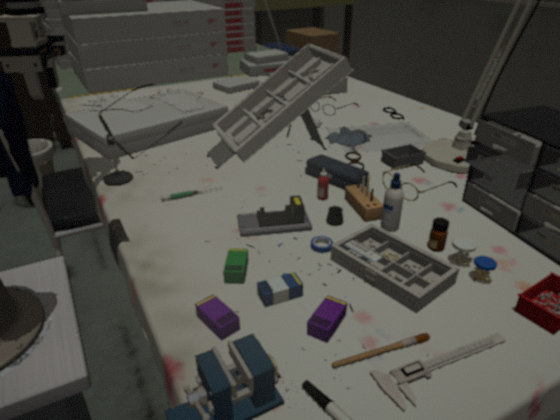

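Candidates for the battery (top view): blue/white at (362,234), green at (317,252), purple at (407,218) and (369,291). By description it is the blue one at (362,234). The charger is at (262,190), the loupe at (286,133), the tape at (317,169), the red bottle at (238,115) and the driver at (160,250).

```bash
python3 - <<'E'
from h import *
p=cv2.imread('pics/top0.png'); d=np.load('top0.npy'); P=cloud('top',d)
a=cv2.resize(p[205:265,330:400],None,fx=6,fy=6,interpolation=cv2.INTER_CUBIC)
b=cv2.resize(p[145:235,225:300],None,fx=5,fy=5,interpolation=cv2.INTER_CUBIC)
H=max(a.shape[0],b.shape[0]); o=np.zeros((H,a.shape[1]+b.shape[1],3),np.uint8); o[:a.shape[0],:a.shape[1]]=a; o[:b.shape[0],a.shape[1]:]=b
cv2.imwrite('pics/crop1.png',o)
# battery by height mask
m=np.zeros(d.shape,np.uint8); z=P[...,2]; print('table z',np.median(z[255:330,200:330]))
w=((z>.02)&(z<.04)).astype(np.uint8); w[:205]=0; w[265:]=0; w[:,:343]=0; w[:,382:]=0
q=P[w>0]; r=cv2.minAreaRect((q[:,:2]*1000).astype(np.float32)); print('bat',len(q),r,np.median(q[:,2]), q[:,:2].mean(0))
# dock by height
w=((z>.006)&(z<.06)).astype(np.uint8); w[:147]=0; w[232:]=0; w[:,:228]=0; w[:,295:]=0
n,l,st,c=cv2.connectedComponentsWithStats(w); i=1+np.argmax(st[1:,4]); q=P[l==i]; print(st[i])
r=cv2.minAreaRect((q[:,:2]*1000).astype(np.float32)); print('dock',r,cv2.boxPoints(r))
h=np.histogram(q[:,2],bins=np.arange(.006,.07,.004)); print(h)
E
```

```text
table z 0.0007862162804968265
bat 631 ((460.4492492675781, -142.0449676513672), (37.03896713256836, 70.19473266601562), 84.65167999267578) 0.02853192862502758 [ 0.45982595 -0.14146047]
[ 233  151   57   78 2639]
dock ((556.39453125, 63.11640548706055), (78.21439361572266, 150.66647338867188), 71.31631469726562) [[472.5035    50.202595]
 [615.2301     1.937603]
 [640.2855    76.03021 ]
 [497.55896  124.29521 ]]
(array([ 110, 1042,  846,  183,   77,   45,   42,   13,    4,    5,   21,
        189,   62,    0,    0]), array([0.006, 0.01 , 0.014, 0.018, 0.022, 0.026, 0.03 , 0.034, 0.038,
       0.042, 0.046, 0.05 , 0.054, 0.058, 0.062, 0.066]))
```

View pics/crop1.png

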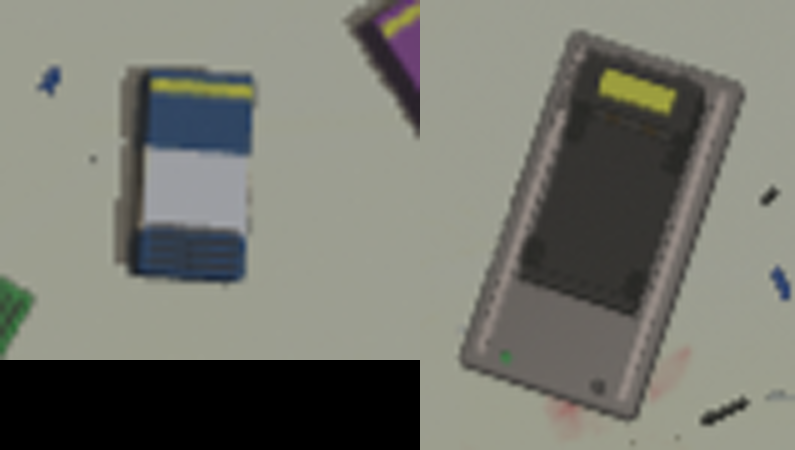

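The crop confirms the blue block, with its yellow stripe (contact end) toward +x, at crop (200,88). The charger's lip carries a yellow mark at the far end, and the near wall is at crop (580,295). Next I measure s.

```bash
python3 - <<'E'
from h import *
for n,c,yaw in(('top',np.array([.5564,.0631]),np.radians(-18.68)),('side',np.array([.5564,.0631]),np.radians(-18.68))):
    d=np.load(n+'0.npy'); P=cloud(n,d); P=P[d>0].reshape(-1,3)
    u=np.array([np.cos(yaw),np.sin(yaw)]); v=np.array([-u[1],u[0]])
    X=(P[:,:2]-c)@u*1000; Y=(P[:,:2]-c)@v*1000; Z=P[:,2]*1000
    g=(abs(X)<90)&(abs(Y)<45)&(Z>6)
    print(n,'base extents',np.percentile(X[g],[.5,99.5]),np.percentile(Y[g],[.5,99.5]))
    for lo in range(-78,80,3):
        k=(abs(Y)<14)&(X>=lo)&(X<lo+3)
        if k.sum(): print(lo,k.sum(),Z[k].mean().round(1),end=' | ')
    k=(Z>48)&(Z<57)&(abs(X)<90)&(abs(Y)<45); r=cv2.minAreaRect(np.c_[X[k],Y[k]].astype(np.float32)); print('\nlip',k.sum(),r,Z[k].mean(),np.percentile(X[k],[1,50,99]),np.percentile(Y[k],[1,50,99]))
p=cv2.imread('pics/top0.png')
# yellow label and black pocket outline colour
a=p[145:235,225:300].astype(int); print(a[53:70:2,15:45:3].tolist()[0])
s=cv2.imread('pics/side0.png'); cv2.imwrite('pics/crop2.png',cv2.resize(s[185:245,225:325],None,fx=7,fy=7,interpolation=cv2.INTER_CUBIC))
E
```

```text
top base extents [-74.76317493  73.66197671] [-38.80676935  38.48001942]
-78 21 1.3 | -75 22 11.7 | -72 19 12.3 | -69 19 12.2 | -66 21 13.1 | -63 17 13.0 | -60 19 12.9 | -57 21 12.6 | -54 19 12.1 | -51 21 13.0 | -48 16 12.8 | -45 21 12.8 | -42 17 12.5 | -39 22 12.9 | -36 25 16.1 | -33 22 24.4 | -30 13 25.0 | -27 20 17.3 | -24 17 16.5 | -21 20 16.4 | -18 19 16.0 | -15 22 16.8 | -12 17 16.4 | -9 17 15.9 | -6 21 16.1 | -3 18 17.2 | 0 19 16.6 | 3 19 16.3 | 6 22 16.5 | 9 18 17.4 | 12 19 16.8 | 15 17 16.8 | 18 21 16.4 | 21 20 16.8 | 24 16 16.2 | 27 20 16.8 | 30 20 16.9 | 33 16 16.7 | 36 30 29.0 | 39 54 36.0 | 42 21 52.6 | 45 22 53.9 | 48 15 52.8 | 51 21 53.0 | 54 19 52.5 | 57 20 52.2 | 60 2 49.8 | 66 3 14.6 | 69 19 12.7 | 72 12 11.4 | 75 8 1.1 | 78 18 1.3 | 
lip 267 ((49.212039947509766, -0.4034538269042969), (49.2866096496582, 22.553098678588867), 89.53128814697266) 52.68123007994327 [38.05728442 48.20131271 59.62805199] [-24.42769287  -0.02819662  23.99838548]
side base extents [-74.59235532  73.00647599] [-43.21636221  34.02846643]
-78 9 -0.3 | -75 14 9.9 | -72 8 12.3 | -69 10 11.5 | -6
[... 264 characters left out ...]
.2 | -6 9 16.4 | -3 9 16.3 | 0 12 16.1 | 3 10 16.3 | 6 9 15.9 | 9 11 15.9 | 12 10 15.7 | 15 10 16.0 | 18 11 16.2 | 21 10 16.1 | 24 10 16.1 | 27 9 17.5 | 30 8 17.4 | 33 5 16.0 | 36 11 35.1 | 39 33 36.8 | 42 11 52.2 | 45 9 52.7 | 48 9 52.4 | 51 9 52.4 | 54 11 52.4 | 57 6 52.1 | 60 1 51.0 | 63 2 12.6 | 66 4 12.7 | 69 10 12.0 | 72 6 11.6 | 78 8 0.9 | 
lip 144 ((48.96149444580078, -4.08973503112793), (52.45328903198242, 22.264841079711914), 89.6795425415039) 51.92839081814741 [37.95206666 48.49949061 59.67158171] [-28.94320961  -6.94322649  21.88309622]
[[95, 100, 104], [118, 124, 131], [47, 51, 52], [46, 48, 49], [49, 52, 53], [49, 53, 53], [50, 53, 54], [50, 52, 54], [50, 53, 54], [47, 50, 51]]
```

View pics/crop2.png

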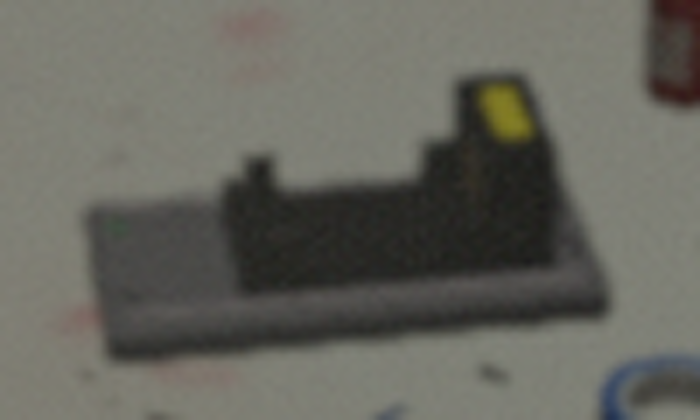

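The lip spans charger x 38 to 60 mm and the near wall about -34 to -28 mm, so s ≈ +7 mm; both views agree. In crop2 the pocket is a dark shape, with its lip at (500,90) and near wall at (260,165). I go above the battery now.

```bash
cat >> h.py <<'E'
def pose():
    s=manip.read_state(); return s,np.array(s['eef_pos']),R.from_quat(s['orientation'])
def go(target,yawdeg,tilt=0.):
    """remaining shift in tool axes (units) and turn (units) to TCP target, tool x at yaw, tilted"""
    s,p,Q=pose(); x=R.from_euler('z',yawdeg,degrees=True)*R.from_euler('y',tilt)
    T=x*R.from_matrix(np.array([[1,0,0],[0,0,1],[0,-1,0]]).astype(float))
    print('shift units',(Q.inv().apply(np.array(target)-p)/.025).round(3),'turn units',((Q.inv()*T).as_rotvec()/np.pi).round(4),'t',round(s['time'],2),'pos',p.round(4),'F',np.round(s['ft_force'],2),'w',round(s['gripper_width'],4))
E
python3 -c "
from h import *
go([.4624,-.1422,.227],-22.26); go([.4624,-.1422,.08],-5.35)"
```

```text
shift units [ 1.9275e+01 -1.4000e-02 -1.9239e+01] turn units [ 0.0004 -0.0001 -0.0001] t 0.1 pos [0.1988 0.4855 0.2261] F [0.76 0.36 0.23] w 0.092
shift units [ 19.276   5.866 -19.231] turn units [ 0.0004 -0.094  -0.0001] t 0.1 pos [0.1988 0.4855 0.2261] F [0.76 0.36 0.23] w 0.092
```

>>> play_rows(series=[{"dx": 1, "dz": -0.8, "claw": -0.22}, {"dx": 1, "dz": -0.8, "claw": -0.22}, {"dx": 1, "dz": -0.8, "claw": -0.22}, {"dx": 1, "dz": -0.8, "claw": -0.22}, {"dx": 1, "dz": -0.8, "claw": -0.22}, {"dx": 1, "dz": -0.8, "claw": -0.22}, {"dx": 1, "dz": -0.8, "claw": -0.22}, {"dx": 1, "dz": -0.8, "claw": -0.22}, {"dx": 1, "dz": -0.8, "claw": -0.22}, {"dx": 1, "dz": -0.8, "claw": -0.22}])

```text
invalid input at $.series[0]: expected keys dx, dy, dz, wx, wy, wz, claw
```

>>> play_rows(series=[{"dx": 0.93, "dz": -1, "claw": -0.22}, {"dx": 0.93, "dz": -1, "claw": -0.22}, {"dx": 0.93, "dz": -1, "claw": -0.22}, {"dx": 0.93, "dz": -1, "claw": -0.22}, {"dx": 0.93, "dz": -1, "claw": -0.22}, {"dx": 0.93, "dz": -1, "claw": -0.22}, {"dx": 0.93, "dz": -1, "claw": -0.22}, {"dx": 0.93, "dz": -1, "claw": -0.22}, {"dx": 0.93, "dz": -1, "claw": -0.22}, {"claw": -0.22}])

```text
invalid input at $.series[0]: expected keys dx, dy, dz, wx, wy, wz, claw
```

```bash
python3 -c "
from h import *
go([.4624,-.1422,.08],-22.26); go([.4624,-.1422,.08],-5.35)"
```

```text
shift units [ 19.276   5.866 -19.231] turn units [ 0.0004 -0.0001 -0.0001] t 0.1 pos [0.1988 0.4855 0.2261] F [0.76 0.36 0.23] w 0.092
shift units [ 19.276   5.866 -19.231] turn units [ 0.0004 -0.094  -0.0001] t 0.1 pos [0.1988 0.4855 0.2261] F [0.76 0.36 0.23] w 0.092
```

All keys are required in each row.

>>> play_rows(series=[{"dx": 1, "dy": 0, "dz": -0.8, "wx": 0, "wy": 0, "wz": 0, "claw": -0.22}, {"dx": 1, "dy": 0, "dz": -0.8, "wx": 0, "wy": 0, "wz": 0, "claw": -0.22}, {"dx": 1, "dy": 0, "dz": -0.8, "wx": 0, "wy": 0, "wz": 0, "claw": -0.22}, {"dx": 1, "dy": 0, "dz": -0.8, "wx": 0, "wy": 0, "wz": 0, "claw": -0.22}, {"dx": 1, "dy": 0, "dz": -0.8, "wx": 0, "wy": 0, "wz": 0, "claw": -0.22}, {"dx": 1, "dy": 0, "dz": -0.8, "wx": 0, "wy": 0, "wz": 0, "claw": -0.22}, {"dx": 1, "dy": 0, "dz": -0.8, "wx": 0, "wy": 0, "wz": 0, "claw": -0.22}, {"dx": 1, "dy": 0, "dz": -0.8, "wx": 0, "wy": 0, "wz": 0, "claw": -0.22}, {"dx": 1, "dy": 0, "dz": -0.8, "wx": 0, "wy": 0, "wz": 0, "claw": -0.22}, {"dx": 1, "dy": 0, "dz": -0.8, "wx": 0, "wy": 0, "wz": 0, "claw": -0.22}])

```text
time: 1.35
eef_pos: [0.3548, 0.205, 0.2265]
orientation: [0.694, -0.137, 0.136, -0.694]
ft_force: [0.3, 0.1, -0.3]
gripper_width: 0.0564
```

>>> play_rows(series=[{"dx": 0.93, "dy": 0, "dz": -1, "wx": 0, "wy": 0, "wz": 0, "claw": -0.22}, {"dx": 0.93, "dy": 0, "dz": -1, "wx": 0, "wy": 0, "wz": 0, "claw": -0.22}, {"dx": 0.93, "dy": 0, "dz": -1, "wx": 0, "wy": 0, "wz": 0, "claw": -0.22}, {"dx": 0.93, "dy": 0, "dz": -1, "wx": 0, "wy": 0, "wz": 0, "claw": -0.22}, {"dx": 0.93, "dy": 0, "dz": -1, "wx": 0, "wy": 0, "wz": 0, "claw": -0.22}, {"dx": 0.93, "dy": 0, "dz": -1, "wx": 0, "wy": 0, "wz": 0, "claw": -0.22}, {"dx": 0.93, "dy": 0, "dz": -1, "wx": 0, "wy": 0, "wz": 0, "claw": -0.22}, {"dx": 0.93, "dy": 0, "dz": -1, "wx": 0, "wy": 0, "wz": 0, "claw": -0.22}, {"dx": 0.93, "dy": 0, "dz": -1, "wx": 0, "wy": 0, "wz": 0, "claw": -0.22}, {"dx": 0.9, "dy": 0, "dz": -1, "wx": 0, "wy": 0, "wz": 0, "claw": -0.22}])

```text
time: 2.6
eef_pos: [0.4743, -0.1142, 0.2264]
orientation: [-0.694, 0.137, -0.136, 0.694]
ft_force: [0.3, 0.7, 0.0]
gripper_width: 0.0562
```

```bash
python3 -c "
from h import *
go([.4624,-.1422,.08],-22.26); go([.4624,-.1422,.08],-5.35)"
```

```text
shift units [-0.012  5.854 -1.217] turn units [-0.0001 -0.0001 -0.0002] t 2.6 pos [ 0.4743 -0.1142  0.2264] F [0.3  0.66 0.04] w 0.0562
shift units [-0.012  5.854 -1.217] turn units [-0.0001 -0.0941 -0.0002] t 2.6 pos [ 0.4743 -0.1142  0.2264] F [0.3  0.66 0.04] w 0.0562
```

>>> play_rows(series=[{"dx": 0, "dy": 0.3, "dz": -0.61, "wx": 0, "wy": 0, "wz": 0, "claw": -0.22}, {"dx": 0, "dy": 0.3, "dz": -0.61, "wx": 0, "wy": 0, "wz": 0, "claw": -0.22}, {"dx": 0, "dy": 0.75, "dz": 0, "wx": 0, "wy": -0.0235, "wz": 0, "claw": -0.22}, {"dx": 0, "dy": 0.75, "dz": 0, "wx": 0, "wy": -0.0235, "wz": 0, "claw": -0.22}, {"dx": 0, "dy": 0.75, "dz": 0, "wx": 0, "wy": -0.0235, "wz": 0, "claw": -0.22}, {"dx": 0, "dy": 0.75, "dz": 0, "wx": 0, "wy": -0.0236, "wz": 0, "claw": -0.22}, {"dx": 0, "dy": 0.75, "dz": 0, "wx": 0, "wy": 0, "wz": 0, "claw": -0.22}, {"dx": 0, "dy": 0.75, "dz": 0, "wx": 0, "wy": 0, "wz": 0, "claw": -0.22}, {"dx": 0, "dy": 0.75, "dz": 0, "wx": 0, "wy": 0, "wz": 0, "claw": -0.22}, {"dx": 0, "dy": 0, "dz": 0, "wx": 0, "wy": 0, "wz": 0, "claw": -0.22}])

```text
time: 3.85
eef_pos: [0.4609, -0.1404, 0.0793]
orientation: [-0.706, 0.034, -0.032, 0.707]
ft_force: [-0.1, -0.4, -0.4]
gripper_width: 0.0561
```

```bash
python3 - <<'E'
from h import *
go([.4624,-.1422,.003],-5.35)
d=np.load('side0.npy'); P=cloud('side',d); z=P[...,2]
k=(z>.022)&(z<.04)&(abs(P[...,0]-.46)<.06)&(abs(P[...,1]+.142)<.045)
q=P[k]; t=q[abs(q[:,2]-.028)<.003]; r=cv2.minAreaRect((t[:,:2]*1000).astype(np.float32)); print('side battery top',len(t),r,t[:,2].mean())
E
```

```text
shift units [ 0.075  3.05  -0.07 ] turn units [-0.0005  0.0002 -0.0011] t 3.85 pos [ 0.4609 -0.1404  0.0793] F [-0.14 -0.43 -0.44] w 0.0561
side battery top 640 ((459.1247253417969, -145.4962158203125), (37.10380935668945, 69.6811752319336), 85.76461029052734) 0.027959664655791368
```

>>> play_rows(series=[{"dx": 0.075, "dy": 0.5, "dz": -0.12, "wx": 0, "wy": 0, "wz": 0, "claw": -0.22}, {"dx": 0, "dy": 0.5, "dz": 0, "wx": 0, "wy": 0, "wz": 0, "claw": -0.22}, {"dx": 0, "dy": 0.5, "dz": 0, "wx": 0, "wy": 0, "wz": 0, "claw": -0.22}, {"dx": 0, "dy": 0.5, "dz": 0, "wx": 0, "wy": 0, "wz": 0, "claw": -0.22}, {"dx": 0, "dy": 0.5, "dz": 0, "wx": 0, "wy": 0, "wz": 0, "claw": -0.22}, {"dx": 0, "dy": 0.4, "dz": 0, "wx": 0, "wy": 0, "wz": 0, "claw": -0.22}, {"dx": 0, "dy": 0.13, "dz": 0, "wx": 0, "wy": 0, "wz": 0, "claw": -0.22}, {"dx": 0, "dy": 0, "dz": 0, "wx": 0, "wy": 0, "wz": 0, "claw": -0.22}, {"dx": 0, "dy": 0, "dz": 0, "wx": 0, "wy": 0, "wz": 0, "claw": 0}, {"dx": 0, "dy": 0, "dz": 0, "wx": 0, "wy": 0, "wz": 0, "claw": 0.1}], grip_force=8)

```text
time: 5.1
eef_pos: [0.4645, -0.1447, 0.0051]
orientation: [0.706, -0.033, 0.033, -0.706]
ft_force: [-0.0, -0.0, 0.2]
gripper_width: 0.0431
```

>>> play_rows(series=[{"dx": 0, "dy": 0, "dz": 0, "wx": 0, "wy": 0, "wz": 0, "claw": 0.2}, {"dx": 0, "dy": 0, "dz": 0, "wx": 0, "wy": 0, "wz": 0, "claw": 0.3}, {"dx": 0, "dy": 0, "dz": 0, "wx": 0, "wy": 0, "wz": 0, "claw": 0.5}, {"dx": 0, "dy": 0, "dz": 0, "wx": 0, "wy": 0, "wz": 0, "claw": 1}, {"dx": 0, "dy": 0, "dz": 0, "wx": 0, "wy": 0, "wz": 0, "claw": 1}, {"dx": 0, "dy": 0, "dz": 0, "wx": 0, "wy": 0, "wz": 0, "claw": 1}, {"dx": 0, "dy": 0, "dz": 0, "wx": 0, "wy": 0, "wz": 0, "claw": 1}, {"dx": 0, "dy": 0, "dz": 0, "wx": 0, "wy": 0, "wz": 0, "claw": 1}, {"dx": 0, "dy": 0, "dz": 0, "wx": 0, "wy": 0, "wz": 0, "claw": 1}, {"dx": 0, "dy": 0, "dz": 0, "wx": 0, "wy": 0, "wz": 0, "claw": 1}], grip_force=30)

```text
time: 6.35
eef_pos: [0.4644, -0.1445, 0.0049]
orientation: [-0.706, 0.033, -0.033, 0.706]
ft_force: [-0.0, 2.4, 5.7]
gripper_width: 0.0357
```

```bash
python3 - <<'E'
from h import *
go([.4624,-.1422,.003],-5.35)
E
```

```text
shift units [-0.088  0.077  0.084] turn units [-0.      0.0001  0.0001] t 6.35 pos [ 0.4644 -0.1445  0.0049] F [-0.04  2.42  5.69] w 0.0357
```

```bash
python3 - <<'E'
from h import *
p,d=snap('side'); save('side1',p); np.save('side1.npy',d)
a=cv2.imread('pics/side0.png')[255:320,235:325]; b=cv2.imread('pics/side1.png')[255:320,235:325]
cv2.imwrite('pics/crop3.png',cv2.resize(np.hstack([a,b]),None,fx=4.4,fy=4.4,interpolation=cv2.INTER_CUBIC))
E
```

```text
(no output)
```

View pics/crop3.png

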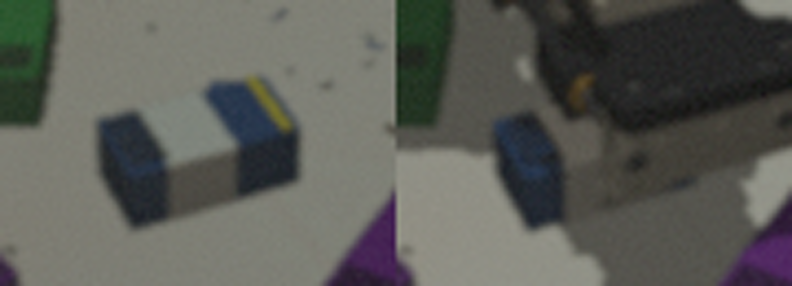

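The rear-bottom corner stayed at crop (133,227), so closing the jaws did not shift the block. That ties the cameras to the robot: true lateral is top view -2.1 mm and side view +1.5 mm, and both put the charger axis at Y ≈ -2.3 mm. Lift next, then carry over.

```bash
cat >> h.py <<'E'
YAW=-18.9; B=4.6; HH=4.9
def tcp(theta,xc,zc,yo=0.):
    """TCP world for front-lower block corner at pocket (xc, zc) mm, lateral yo"""
    u=np.array([np.cos(np.radians(YAW)),np.sin(np.radians(YAW)),0]); v=np.array([-u[1],u[0],0])
    c,s=np.cos(theta),np.sin(theta)
    x=xc+(B-35)*c+HH*s; z=zc-(B-35)*s+HH*c
    return np.array([.5564,.0631,.016])+u*(x+6.8)/1000+v*(yo-2.3)/1000+np.array([0,0,z/1000])
E
python3 - <<'E'
from h import *
print(tcp(.29,18,60),tcp(.29,18,2),tcp(.29,25,2))
E
```

```text
[0.55288348 0.0618729  0.08938834] [0.55288348 0.0618729  0.03138834] [0.55950608 0.05960548 0.03138834]
```

>>> play_rows(series=[{"dx": 0, "dy": -0.2, "dz": 0, "wx": 0, "wy": 0, "wz": 0, "claw": 1}, {"dx": 0, "dy": -0.5, "dz": 0, "wx": 0, "wy": 0, "wz": 0, "claw": 1}, {"dx": 0, "dy": -0.8, "dz": 0, "wx": 0, "wy": 0, "wz": 0, "claw": 1}, {"dx": 0, "dy": -0.8, "dz": 0, "wx": 0, "wy": 0, "wz": 0, "claw": 1}, {"dx": 0, "dy": -0.8, "dz": 0, "wx": 0, "wy": 0, "wz": 0, "claw": 1}, {"dx": 0, "dy": -0.8, "dz": 0, "wx": 0, "wy": 0, "wz": 0, "claw": 1}, {"dx": 0, "dy": -0.5, "dz": 0, "wx": 0, "wy": 0, "wz": 0, "claw": 1}, {"dx": 0, "dy": 0, "dz": 0.4, "wx": 0, "wy": 0.0188, "wz": 0, "claw": 1}, {"dx": 0, "dy": 0, "dz": 0.8, "wx": 0, "wy": 0.0282, "wz": 0, "claw": 1}, {"dx": 0, "dy": 0, "dz": 0.8, "wx": 0, "wy": 0.0282, "wz": 0, "claw": 1}])

```text
time: 7.65
eef_pos: [0.4727, -0.095, 0.1149]
orientation: [-0.697, 0.117, -0.117, 0.697]
ft_force: [0.9, 1.0, -1.0]
gripper_width: 0.0359
```

```bash
python3 - <<'E'
from h import *
go(tcp(.29,18,60),YAW,0); go(tcp(.29,18,60),YAW,.29)
E
```

```text
shift units [0.98  1.019 6.977] turn units [-0.     -0.0009 -0.0001] t 7.65 pos [ 0.4727 -0.095   0.1149] F [ 0.88  0.97 -1.03] w 0.0359
shift units [0.98  1.019 6.977] turn units [-0.0001 -0.0009  0.0922] t 7.65 pos [ 0.4727 -0.095   0.1149] F [ 0.88  0.97 -1.03] w 0.0359
```

>>> play_rows(series=[{"dx": 0.12, "dy": 0, "dz": 0.9, "wx": 0, "wy": 0, "wz": 0, "claw": 1}, {"dx": 0.12, "dy": 0, "dz": 0.9, "wx": 0, "wy": 0, "wz": 0, "claw": 1}, {"dx": 0.12, "dy": 0, "dz": 0.9, "wx": 0, "wy": 0, "wz": 0, "claw": 1}, {"dx": 0.12, "dy": 0, "dz": 0.9, "wx": 0, "wy": 0, "wz": 0, "claw": 1}, {"dx": 0.12, "dy": 0, "dz": 0.9, "wx": 0, "wy": 0, "wz": 0, "claw": 1}, {"dx": 0.12, "dy": 0, "dz": 0.9, "wx": 0, "wy": 0, "wz": 0, "claw": 1}, {"dx": 0.12, "dy": 0, "dz": 0.9, "wx": 0, "wy": 0, "wz": 0.03, "claw": 1}, {"dx": 0.12, "dy": 0, "dz": 0.6, "wx": 0, "wy": 0, "wz": 0.03, "claw": 1}, {"dx": 0, "dy": 0, "dz": 0, "wx": 0, "wy": 0, "wz": 0.032, "claw": 1}, {"dx": 0, "dy": 0, "dz": 0, "wx": 0, "wy": 0, "wz": 0, "claw": 1}])

```text
time: 8.9
eef_pos: [0.552, 0.0596, 0.1133]
orientation: [-0.674, 0.216, -0.014, 0.707]
ft_force: [-0.7, 0.3, -0.5]
gripper_width: 0.0359
```

```bash
python3 - <<'E'
from h import *
go(tcp(.29,18,60),YAW,.29);go(tcp(.29,18,20),YAW,.29)
E
```

```text
shift units [0.276 0.917 0.098] turn units [ 0.0001 -0.0001  0.0001] t 8.9 pos [0.552  0.0596 0.1133] F [-0.66  0.3  -0.54] w 0.0359
shift units [0.733 2.45  0.099] turn units [ 0.0001 -0.0001  0.0001] t 8.9 pos [0.552  0.0596 0.1133] F [-0.66  0.3  -0.54] w 0.0359
```

>>> play_rows(series=[{"dx": 0.15, "dy": 0.5, "dz": 0.05, "wx": 0, "wy": 0, "wz": 0, "claw": 1}, {"dx": 0.15, "dy": 0.5, "dz": 0.05, "wx": 0, "wy": 0, "wz": 0, "claw": 1}, {"dx": 0.15, "dy": 0.5, "dz": 0, "wx": 0, "wy": 0, "wz": 0, "claw": 1}, {"dx": 0.15, "dy": 0.5, "dz": 0, "wx": 0, "wy": 0, "wz": 0, "claw": 1}, {"dx": 0.13, "dy": 0.45, "dz": 0, "wx": 0, "wy": 0, "wz": 0, "claw": 1}, {"dx": 0, "dy": 0, "dz": 0, "wx": 0, "wy": 0, "wz": 0, "claw": 1}, {"dx": 0, "dy": 0, "dz": 0, "wx": 0, "wy": 0, "wz": 0, "claw": 1}, {"dx": 0, "dy": 0, "dz": 0, "wx": 0, "wy": 0, "wz": 0, "claw": 1}, {"dx": 0, "dy": 0, "dz": 0, "wx": 0, "wy": 0, "wz": 0, "claw": 1}, {"dx": 0, "dy": 0, "dz": 0, "wx": 0, "wy": 0, "wz": 0, "claw": 1}])

```text
time: 10.15
eef_pos: [0.5524, 0.0624, 0.0508]
orientation: [-0.674, 0.215, -0.014, 0.707]
ft_force: [0.2, -0.4, -0.9]
gripper_width: 0.0359
```

```bash
python3 - <<'E'
from h import *
go(tcp(.29,18,20),YAW,.29);go(tcp(.29,18,2),YAW,.29)
p,d=snap('side'); save('side2',p); np.save('side2.npy',d)
q,e=snap('top'); save('top2',q); np.save('top2.npy',e)
a=cv2.resize(p[165:245,215:335],None,fx=5,fy=5,interpolation=cv2.INTER_CUBIC)
save('crop4',a)
# predicted block corners in side image (crop coords)
u=np.array([np.cos(np.radians(YAW)),np.sin(np.radians(YAW)),0])
E
```

```text
shift units [ 0.038  0.046 -0.014] turn units [-0.      0.0002  0.0005] t 10.15 pos [0.5524 0.0624 0.0508] F [ 0.17 -0.39 -0.85] w 0.0359
shift units [ 0.243  0.736 -0.014] turn units [-0.      0.0002  0.0005] t 10.15 pos [0.5524 0.0624 0.0508] F [ 0.17 -0.39 -0.85] w 0.0359
```

View pics/crop4.png

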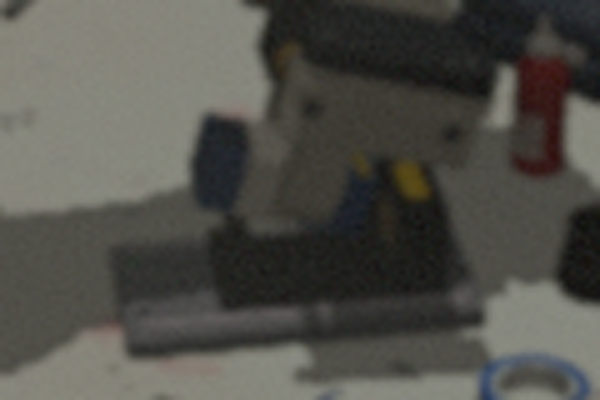

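The block hangs over the pocket, rear end up at crop (215,160) and stripe end just in front of the lip at (360,195), all clear. I descend gently, watching the force.

>>> play_rows(series=[{"dx": 0.04, "dy": 0.1, "dz": -0.01, "wx": 0, "wy": 0, "wz": 0, "claw": 1}, {"dx": 0.04, "dy": 0.1, "dz": 0, "wx": 0, "wy": 0, "wz": 0, "claw": 1}, {"dx": 0.04, "dy": 0.1, "dz": 0, "wx": 0, "wy": 0, "wz": 0, "claw": 1}, {"dx": 0.03, "dy": 0.1, "dz": 0, "wx": 0, "wy": 0, "wz": 0, "claw": 1}, {"dx": 0.03, "dy": 0.1, "dz": 0, "wx": 0, "wy": 0, "wz": 0, "claw": 1}, {"dx": 0, "dy": 0, "dz": 0, "wx": 0, "wy": 0, "wz": 0, "claw": 1}, {"dx": 0, "dy": 0, "dz": 0, "wx": 0, "wy": 0, "wz": 0, "claw": 1}, {"dx": 0, "dy": 0, "dz": 0, "wx": 0, "wy": 0, "wz": 0, "claw": 1}, {"dx": 0, "dy": 0, "dz": 0, "wx": 0, "wy": 0, "wz": 0, "claw": 1}, {"dx": 0, "dy": 0, "dz": 0, "wx": 0, "wy": 0, "wz": 0, "claw": 1}])

```text
time: 11.5
eef_pos: [0.553, 0.0619, 0.0373]
orientation: [-0.674, 0.215, -0.014, 0.707]
ft_force: [-0.4, 0.1, -1.1]
gripper_width: 0.0361
```

```bash
python3 - <<'E'
from h import *
go(tcp(.29,18,2),YAW,.29)
for i in range(3): print(manip.read_state()['ft_force'])
E
```

```text
shift units [ 0.065  0.229 -0.004] turn units [0.     0.0002 0.0004] t 11.5 pos [0.553  0.0619 0.0373] F [-0.44  0.06 -1.12] w 0.0361
[-0.43772907  0.05939368 -1.12356787]
[-0.43772907  0.05939368 -1.12356787]
[-0.43772907  0.05939368 -1.12356787]
```

>>> play_rows(series=[{"dx": 0.02, "dy": 0.06, "dz": 0, "wx": 0, "wy": 0, "wz": 0, "claw": 1}, {"dx": 0.02, "dy": 0.06, "dz": 0, "wx": 0, "wy": 0, "wz": 0, "claw": 1}, {"dx": 0.01, "dy": 0.06, "dz": 0, "wx": 0, "wy": 0, "wz": 0, "claw": 1}, {"dx": 0.01, "dy": 0.05, "dz": 0, "wx": 0, "wy": 0, "wz": 0, "claw": 1}, {"dx": 0, "dy": 0, "dz": 0, "wx": 0, "wy": 0, "wz": 0, "claw": 1}, {"dx": 0, "dy": 0, "dz": 0, "wx": 0, "wy": 0, "wz": 0, "claw": 1}, {"dx": 0, "dy": 0, "dz": 0, "wx": 0, "wy": 0, "wz": 0, "claw": 1}, {"dx": 0, "dy": 0, "dz": 0, "wx": 0, "wy": 0, "wz": 0, "claw": 1}, {"dx": 0, "dy": 0, "dz": 0, "wx": 0, "wy": 0, "wz": 0, "claw": 1}, {"dx": 0, "dy": 0, "dz": 0, "wx": 0, "wy": 0, "wz": 0, "claw": 1}])

```text
time: 12.75
eef_pos: [0.5528, 0.062, 0.0313]
orientation: [-0.674, 0.215, -0.014, 0.707]
ft_force: [-0.7, 1.0, -0.8]
gripper_width: 0.0357
```

```bash
python3 - <<'E'
from h import *
go(tcp(.29,18,2),YAW,.29)
go(tcp(.29,25,2),YAW,.29)
go(tcp(.29,30.8,2),YAW,.29)
E
```

```text
shift units [ 0.005 -0.003 -0.003] turn units [0.     0.0001 0.0003] t 12.75 pos [0.5528 0.062  0.0313] F [-0.7   1.02 -0.84] w 0.0357
shift units [ 0.273 -0.083 -0.003] turn units [0.     0.0001 0.0003] t 12.75 pos [0.5528 0.062  0.0313] F [-0.7   1.02 -0.84] w 0.0357
shift units [ 0.496 -0.149 -0.003] turn units [0.     0.0001 0.0003] t 12.75 pos [0.5528 0.062  0.0313] F [-0.7   1.02 -0.84] w 0.0357
```

In without contact. I advance 7 mm to about the plate.

>>> play_rows(series=[{"dx": 0.055, "dy": -0.017, "dz": 0, "wx": 0, "wy": 0, "wz": 0, "claw": 1}, {"dx": 0.055, "dy": -0.017, "dz": 0, "wx": 0, "wy": 0, "wz": 0, "claw": 1}, {"dx": 0.055, "dy": -0.017, "dz": 0, "wx": 0, "wy": 0, "wz": 0, "claw": 1}, {"dx": 0.055, "dy": -0.016, "dz": 0, "wx": 0, "wy": 0, "wz": 0, "claw": 1}, {"dx": 0.053, "dy": -0.016, "dz": 0, "wx": 0, "wy": 0, "wz": 0, "claw": 1}, {"dx": 0, "dy": 0, "dz": 0, "wx": 0, "wy": 0, "wz": 0, "claw": 1}, {"dx": 0, "dy": 0, "dz": 0, "wx": 0, "wy": 0, "wz": 0, "claw": 1}, {"dx": 0, "dy": 0, "dz": 0, "wx": 0, "wy": 0, "wz": 0, "claw": 1}, {"dx": 0, "dy": 0, "dz": 0, "wx": 0, "wy": 0, "wz": 0, "claw": 1}, {"dx": 0, "dy": 0, "dz": 0, "wx": 0, "wy": 0, "wz": 0, "claw": 1}])

```text
time: 14.0
eef_pos: [0.5596, 0.0599, 0.0314]
orientation: [-0.673, 0.215, -0.014, 0.707]
ft_force: [0.4, 4.7, -1.9]
gripper_width: 0.0356
```

>>> play_rows(series=[{"dx": 0.038, "dy": -0.011, "dz": 0, "wx": 0, "wy": 0, "wz": 0, "claw": 1}, {"dx": 0.038, "dy": -0.011, "dz": 0, "wx": 0, "wy": 0, "wz": 0, "claw": 1}, {"dx": 0, "dy": 0, "dz": 0, "wx": 0, "wy": 0, "wz": 0, "claw": 1}, {"dx": 0, "dy": 0, "dz": 0, "wx": 0, "wy": 0, "wz": 0, "claw": 1}, {"dx": 0, "dy": 0, "dz": 0, "wx": 0, "wy": 0, "wz": 0, "claw": 1}, {"dx": 0, "dy": 0, "dz": 0, "wx": 0, "wy": 0, "wz": 0, "claw": 1}, {"dx": 0, "dy": 0, "dz": 0, "wx": 0, "wy": 0, "wz": 0, "claw": 1}, {"dx": 0, "dy": 0, "dz": 0, "wx": 0, "wy": 0, "wz": 0, "claw": 1}, {"dx": 0, "dy": 0, "dz": 0, "wx": 0, "wy": 0, "wz": 0, "claw": 1}, {"dx": 0, "dy": 0, "dz": 0, "wx": 0, "wy": 0, "wz": 0, "claw": 1}])

```text
time: 15.25
eef_pos: [0.5607, 0.0595, 0.0314]
orientation: [-0.673, 0.216, -0.014, 0.707]
ft_force: [-1.4, 5.7, -0.3]
gripper_width: 0.0356
```

```bash
cat >> h.py <<'E'
def fdock():
    s,p,Q=pose(); F=np.array(s['ft_force']); a=np.radians(YAW); u=np.array([np.cos(a),np.sin(a)]); v=np.array([-u[1],u[0]])
    q=(p[:2]-np.array([.5564,.0631]))*1000; X=q@u-6.8; Y=q@v+2.3
    print('dock F x,y,z',(F[:2]@u).round(2),(F[:2]@v).round(2),F[2].round(2),'TCP pocket X,Y,Z mm',X.round(2),Y.round(2),(p[2]*1000-16).round(2))
E
python3 - <<'E'
from h import *
go(tcp(.29,27,2),YAW,.29); fdock()
E
```

```text
shift units [ 0.033 -0.011 -0.012] turn units [-0.      0.0002 -0.0003] t 15.25 pos [0.5607 0.0595 0.0314] F [-1.42  5.74 -0.34] w 0.0356
dock F x,y,z -3.2 4.98 -0.34 TCP pocket X,Y,Z mm -1.61 0.31 15.36
```

The lateral contact of about 5 N says the block rubs the -y side, so I shift +y by 0.75 mm.

>>> play_rows(series=[{"dx": 0, "dy": 0, "dz": 0.015, "wx": 0, "wy": 0, "wz": 0, "claw": 1}, {"dx": 0, "dy": 0, "dz": 0.015, "wx": 0, "wy": 0, "wz": 0, "claw": 1}, {"dx": 0, "dy": 0, "dz": 0, "wx": 0, "wy": 0, "wz": 0, "claw": 1}, {"dx": 0, "dy": 0, "dz": 0, "wx": 0, "wy": 0, "wz": 0, "claw": 1}, {"dx": 0, "dy": 0, "dz": 0, "wx": 0, "wy": 0, "wz": 0, "claw": 1}, {"dx": 0, "dy": 0, "dz": 0, "wx": 0, "wy": 0, "wz": 0, "claw": 1}, {"dx": 0, "dy": 0, "dz": 0, "wx": 0, "wy": 0, "wz": 0, "claw": 1}, {"dx": 0, "dy": 0, "dz": 0, "wx": 0, "wy": 0, "wz": 0, "claw": 1}, {"dx": 0, "dy": 0, "dz": 0, "wx": 0, "wy": 0, "wz": 0, "claw": 1}, {"dx": 0, "dy": 0, "dz": 0, "wx": 0, "wy": 0, "wz": 0, "claw": 1}])

```text
time: 16.5
eef_pos: [0.5617, 0.0597, 0.0314]
orientation: [-0.674, 0.215, -0.014, 0.707]
ft_force: [-2.2, 0.1, -0.7]
gripper_width: 0.0356
```

```bash
python3 - <<'E'
from h import *
go(tcp(.29,27,2),YAW,.29); fdock(); print(manip.read_state()['wrist_torque'])
E
```

```text
shift units [-0.    -0.001 -0.033] turn units [0.     0.0001 0.0003] t 16.5 pos [0.5617 0.0597 0.0314] F [-2.19  0.09 -0.65] w 0.0356
dock F x,y,z -2.1 -0.62 -0.65 TCP pocket X,Y,Z mm -0.73 0.82 15.36
[-0.11772434  0.06452242  0.04450324]
```

>>> play_rows(series=[{"dx": 0.033, "dy": -0.01, "dz": 0.008, "wx": 0, "wy": 0, "wz": 0, "claw": 1}, {"dx": 0.033, "dy": -0.01, "dz": 0, "wx": 0, "wy": 0, "wz": 0, "claw": 1}, {"dx": 0.032, "dy": -0.01, "dz": 0, "wx": 0, "wy": 0, "wz": 0, "claw": 1}, {"dx": 0.032, "dy": -0.01, "dz": 0, "wx": 0, "wy": 0, "wz": 0, "claw": 1}, {"dx": 0, "dy": 0, "dz": 0, "wx": 0, "wy": 0, "wz": 0, "claw": 1}, {"dx": 0, "dy": 0, "dz": 0, "wx": 0, "wy": 0, "wz": 0, "claw": 1}, {"dx": 0, "dy": 0, "dz": 0, "wx": 0, "wy": 0, "wz": 0, "claw": 1}, {"dx": 0, "dy": 0, "dz": 0, "wx": 0, "wy": 0, "wz": 0, "claw": 1}, {"dx": 0, "dy": 0, "dz": 0, "wx": 0, "wy": 0, "wz": 0, "claw": 1}, {"dx": 0, "dy": 0, "dz": 0, "wx": 0, "wy": 0, "wz": 0, "claw": 1}])

```text
time: 17.75
eef_pos: [0.5648, 0.0589, 0.0313]
orientation: [-0.674, 0.215, -0.014, 0.707]
ft_force: [-5.0, -0.1, -0.6]
gripper_width: 0.0356
```

```bash
python3 - <<'E'
from h import *
go(tcp(.29,30.8,1),YAW,.29); fdock(); print(manip.read_state()['wrist_torque'])
E
```

```text
shift units [ 0.031  0.029 -0.04 ] turn units [0.     0.0001 0.0002] t 17.75 pos [0.5648 0.0589 0.0313] F [-4.98 -0.13 -0.56] w 0.0356
dock F x,y,z -4.67 -1.74 -0.56 TCP pocket X,Y,Z mm 2.53 1.01 15.32
[-0.11577539  0.58250108  0.04798766]
```

```bash
cat >> h.py <<'E'
def frame(th): return R.from_euler('z',YAW,degrees=True)*R.from_euler('y',th)*R.from_matrix(np.array([[1,0,0],[0,0,1],[0,-1,0]]).astype(float))
def rows(seq,yo):
    for (t0,x0,z0),(t1,x1,z1) in zip(seq,seq[1:]):
        n=frame(t0).inv().apply(tcp(t1,x1,z1,yo)-tcp(t0,x0,z0,yo))/.025; print('dx %.3f dy %.3f wz %.4f'%(n[0],n[1],(t1-t0)/np.pi))
E
python3 - <<'E'
from h import *
go(tcp(.29,31.0,1.5,.9),YAW,.29)
T=np.linspace(.29,.1,11); rows([(t,39-28*np.sin(t),1.5-.7*(.29-t)/.19) for t in T],.9)
E
```

```text
shift units [ 0.033  0.008 -0.004] turn units [0.     0.0001 0.0002] t 17.75 pos [0.5648 0.0589 0.0313] F [-4.98 -0.13 -0.56] w 0.0356
dx 0.017 dy 0.020 wz -0.0060
dx 0.017 dy 0.020 wz -0.0060
dx 0.017 dy 0.021 wz -0.0060
dx 0.017 dy 0.021 wz -0.0060
dx 0.017 dy 0.021 wz -0.0060
dx 0.018 dy 0.022 wz -0.0060
dx 0.018 dy 0.022 wz -0.0060
dx 0.018 dy 0.023 wz -0.0060
dx 0.018 dy 0.023 wz -0.0060
dx 0.018 dy 0.023 wz -0.0060
```

>>> play_rows(series=[{"dx": 0.017, "dy": 0.004, "dz": -0.002, "wx": 0, "wy": 0, "wz": 0, "claw": 1}, {"dx": 0.016, "dy": 0.004, "dz": -0.002, "wx": 0, "wy": 0, "wz": 0, "claw": 1}, {"dx": 0, "dy": 0, "dz": 0, "wx": 0, "wy": 0, "wz": 0, "claw": 1}, {"dx": 0, "dy": 0, "dz": 0, "wx": 0, "wy": 0, "wz": 0, "claw": 1}, {"dx": 0, "dy": 0, "dz": 0, "wx": 0, "wy": 0, "wz": 0, "claw": 1}, {"dx": 0, "dy": 0, "dz": 0, "wx": 0, "wy": 0, "wz": 0, "claw": 1}, {"dx": 0, "dy": 0, "dz": 0, "wx": 0, "wy": 0, "wz": 0, "claw": 1}, {"dx": 0, "dy": 0, "dz": 0, "wx": 0, "wy": 0, "wz": 0, "claw": 1}, {"dx": 0, "dy": 0, "dz": 0, "wx": 0, "wy": 0, "wz": 0, "claw": 1}, {"dx": 0, "dy": 0, "dz": 0, "wx": 0, "wy": 0, "wz": 0, "claw": 1}])

```text
time: 19.0
eef_pos: [0.5655, 0.0586, 0.0312]
orientation: [-0.673, 0.215, -0.014, 0.707]
ft_force: [-5.2, 0.5, 0.6]
gripper_width: 0.0358
```

```bash
python3 - <<'E'
from h import *
go(tcp(.29,31.0,1.5,.9),YAW,.29); fdock(); print(manip.read_state()['wrist_torque'])
E
```

```text
shift units [ 0.005  0.011 -0.003] turn units [-0.      0.0001  0.0002] t 19.0 pos [0.5655 0.0586 0.0312] F [-5.24  0.54  0.65] w 0.0358
dock F x,y,z -5.13 -1.19 0.65 TCP pocket X,Y,Z mm 3.23 0.98 15.2
[-0.04837852  0.67443902  0.03963995]
```

>>> play_rows(series=[{"dx": 0.02, "dy": 0, "dz": 0, "wx": 0, "wy": 0, "wz": 0, "claw": 1}, {"dx": 0, "dy": 0, "dz": 0, "wx": 0, "wy": 0, "wz": 0, "claw": 1}, {"dx": 0.017, "dy": 0.02, "dz": 0, "wx": 0, "wy": 0, "wz": -0.006, "claw": 1}, {"dx": 0.017, "dy": 0.02, "dz": 0, "wx": 0, "wy": 0, "wz": -0.006, "claw": 1}, {"dx": 0.017, "dy": 0.021, "dz": 0, "wx": 0, "wy": 0, "wz": -0.006, "claw": 1}, {"dx": 0.017, "dy": 0.021, "dz": 0, "wx": 0, "wy": 0, "wz": -0.006, "claw": 1}, {"dx": 0.017, "dy": 0.021, "dz": 0, "wx": 0, "wy": 0, "wz": -0.006, "claw": 1}, {"dx": 0, "dy": 0, "dz": 0, "wx": 0, "wy": 0, "wz": 0, "claw": 1}, {"dx": 0, "dy": 0, "dz": 0, "wx": 0, "wy": 0, "wz": 0, "claw": 1}, {"dx": 0, "dy": 0, "dz": 0, "wx": 0, "wy": 0, "wz": 0, "claw": 1}])

```text
time: 20.25
eef_pos: [0.5671, 0.058, 0.028]
orientation: [-0.683, 0.183, -0.047, 0.706]
ft_force: [-6.1, -0.6, 0.8]
gripper_width: 0.036
```

```bash
python3 - <<'E'
from h import *
t=.195
go(tcp(t,39.5-28*np.sin(t),1.15,.9),YAW,t); fdock(); print(manip.read_state()['wrist_torque'])
E
```

```text
shift units [ 0.012  0.004 -0.003] turn units [-0.      0.0001 -0.0001] t 20.25 pos [0.5671 0.058  0.028 ] F [-6.08 -0.62  0.82] w 0.036
dock F x,y,z -5.55 -2.56 0.82 TCP pocket X,Y,Z mm 4.92 0.97 11.99
[-0.02916259  0.78308742  0.02862867]
```

>>> play_rows(series=[{"dx": 0.022, "dy": 0.022, "dz": -0.01, "wx": 0, "wy": 0, "wz": -0.006, "claw": 1}, {"dx": 0.022, "dy": 0.022, "dz": 0, "wx": 0, "wy": 0, "wz": -0.006, "claw": 1}, {"dx": 0.02, "dy": 0.023, "dz": 0, "wx": 0, "wy": 0, "wz": -0.006, "claw": 1}, {"dx": 0.018, "dy": 0.023, "dz": 0, "wx": 0, "wy": 0, "wz": -0.006, "claw": 1}, {"dx": 0, "dy": 0, "dz": 0, "wx": 0, "wy": 0, "wz": 0, "claw": 1}, {"dx": 0, "dy": 0, "dz": 0, "wx": 0, "wy": 0, "wz": 0, "claw": 1}, {"dx": 0, "dy": 0, "dz": 0, "wx": 0, "wy": 0, "wz": 0, "claw": 1}, {"dx": 0, "dy": 0, "dz": 0, "wx": 0, "wy": 0, "wz": 0, "claw": 1}, {"dx": 0, "dy": 0, "dz": 0, "wx": 0, "wy": 0, "wz": 0, "claw": 1}, {"dx": 0, "dy": 0, "dz": 0, "wx": 0, "wy": 0, "wz": 0, "claw": 1}])

```text
time: 21.5
eef_pos: [0.5686, 0.0575, 0.0255]
orientation: [-0.689, 0.158, -0.074, 0.703]
ft_force: [-6.4, 0.4, 0.4]
gripper_width: 0.0356
```

```bash
python3 - <<'E'
from h import *
t=.12
go(tcp(t,39.5-28*np.sin(t),.9,.7),YAW,t); fdock(); print(manip.read_state()['wrist_torque'])
T=np.linspace(.12,0,7); rows([(t,39.5-28*np.sin(t),.9-.5*(.12-t)/.12) for t in T],.7)
E
```

```text
shift units [ 0.001  0.003 -0.008] turn units [-0.0001  0.0002 -0.    ] t 21.5 pos [0.5686 0.0575 0.0255] F [-6.38  0.42  0.39] w 0.0356
dock F x,y,z -6.17 -1.67 0.39 TCP pocket X,Y,Z mm 6.54 0.9 9.48
[ 0.07762991  0.80531333 -0.00638687]
dx 0.019 dy 0.025 wz -0.0064
dx 0.019 dy 0.025 wz -0.0064
dx 0.019 dy 0.026 wz -0.0064
dx 0.019 dy 0.026 wz -0.0064
dx 0.019 dy 0.027 wz -0.0064
dx 0.019 dy 0.027 wz -0.0064
```

>>> play_rows(series=[{"dx": 0.019, "dy": 0.025, "dz": -0.005, "wx": 0, "wy": 0, "wz": -0.0064, "claw": 1}, {"dx": 0.019, "dy": 0.025, "dz": 0, "wx": 0, "wy": 0, "wz": -0.0064, "claw": 1}, {"dx": 0.019, "dy": 0.026, "dz": 0, "wx": 0, "wy": 0, "wz": -0.0064, "claw": 1}, {"dx": 0, "dy": 0, "dz": 0, "wx": 0, "wy": 0, "wz": 0, "claw": 1}, {"dx": 0, "dy": 0, "dz": 0, "wx": 0, "wy": 0, "wz": 0, "claw": 1}, {"dx": 0, "dy": 0, "dz": 0, "wx": 0, "wy": 0, "wz": 0, "claw": 1}, {"dx": 0, "dy": 0, "dz": 0, "wx": 0, "wy": 0, "wz": 0, "claw": 1}, {"dx": 0, "dy": 0, "dz": 0, "wx": 0, "wy": 0, "wz": 0, "claw": 1}, {"dx": 0, "dy": 0, "dz": 0, "wx": 0, "wy": 0, "wz": 0, "claw": 1}, {"dx": 0, "dy": 0, "dz": 0, "wx": 0, "wy": 0, "wz": 0, "claw": 1}])

```text
time: 22.75
eef_pos: [0.5697, 0.0571, 0.0235]
orientation: [-0.694, 0.137, -0.095, 0.701]
ft_force: [-6.1, 1.3, 1.1]
gripper_width: 0.0358
```

```bash
python3 - <<'E'
from h import *
t=.06
go(tcp(t,39.5-28*np.sin(t),.65,.6),YAW,t); fdock(); print(manip.read_state()['wrist_torque'])
E
```

```text
shift units [-0.     0.005 -0.013] turn units [-0.0002  0.0002  0.0001] t 22.75 pos [0.5697 0.0571 0.0235] F [-6.13  1.33  1.13] w 0.0358
dock F x,y,z -6.24 -0.73 1.13 TCP pocket X,Y,Z mm 7.78 0.92 7.5
[ 0.14827907  0.81387653 -0.01047485]
```

```bash
python3 - <<'E'
from h import *
rows([(.06,37.8,.65),(.04,37.5,.5),(.02,37.2,.4),(0,36.8,.3),(0,36.3,.2),(0,35.8,.2)],.6)
E
```

```text
dx -0.015 dy 0.031 wz -0.0064
dx -0.016 dy 0.029 wz -0.0064
dx -0.020 dy 0.029 wz -0.0064
dx -0.020 dy 0.004 wz 0.0000
dx -0.020 dy 0.000 wz 0.0000
```

>>> play_rows(series=[{"dx": -0.001, "dy": 0.027, "dz": -0.01, "wx": 0, "wy": 0, "wz": -0.0064, "claw": 1}, {"dx": -0.007, "dy": 0.027, "dz": 0, "wx": 0, "wy": 0, "wz": -0.0064, "claw": 1}, {"dx": -0.012, "dy": 0.027, "dz": 0, "wx": 0, "wy": 0, "wz": -0.0064, "claw": 1}, {"dx": -0.02, "dy": 0.004, "dz": 0, "wx": 0, "wy": 0, "wz": 0, "claw": 1}, {"dx": -0.02, "dy": 0, "dz": 0, "wx": 0, "wy": 0, "wz": 0, "claw": 1}, {"dx": 0, "dy": 0, "dz": 0, "wx": 0, "wy": 0, "wz": 0, "claw": 1}, {"dx": 0, "dy": 0, "dz": 0, "wx": 0, "wy": 0, "wz": 0, "claw": 1}, {"dx": 0, "dy": 0, "dz": 0, "wx": 0, "wy": 0, "wz": 0, "claw": 1}, {"dx": 0, "dy": 0, "dz": 0, "wx": 0, "wy": 0, "wz": 0, "claw": 1}, {"dx": 0, "dy": 0, "dz": 0, "wx": 0, "wy": 0, "wz": 0, "claw": 1}])

```text
time: 24.0
eef_pos: [0.5685, 0.0569, 0.0211]
orientation: [0.698, -0.115, 0.116, -0.698]
ft_force: [-2.9, 2.8, 0.3]
gripper_width: 0.0359
```

```bash
python3 - <<'E'
from h import *
go(tcp(0,35.8,.2,.4),YAW,0); fdock(); print(manip.read_state()['wrist_torque'])
E
```

```text
shift units [-0.051  0.     0.   ] turn units [-0.0001  0.0001  0.0005] t 24.0 pos [0.5685 0.0569 0.0211] F [-2.89  2.82  0.26] w 0.0359
dock F x,y,z -3.65 1.73 0.26 TCP pocket X,Y,Z mm 6.67 0.39 5.1
[0.53207056 0.43842864 0.15423364]
```

>>> play_rows(series=[{"dx": -0.03, "dy": 0.003, "dz": 0.005, "wx": 0, "wy": 0, "wz": 0, "claw": 1}, {"dx": -0.03, "dy": 0.003, "dz": 0.005, "wx": 0, "wy": 0, "wz": 0, "claw": 1}, {"dx": 0, "dy": 0, "dz": 0, "wx": 0, "wy": 0, "wz": 0, "claw": 1}, {"dx": 0, "dy": 0, "dz": 0, "wx": 0, "wy": 0, "wz": 0, "claw": 1}, {"dx": 0, "dy": 0, "dz": 0, "wx": 0, "wy": 0, "wz": 0, "claw": 0.2}, {"dx": 0, "dy": 0, "dz": 0, "wx": 0, "wy": 0, "wz": 0, "claw": 0.1}, {"dx": 0, "dy": 0, "dz": 0, "wx": 0, "wy": 0, "wz": 0, "claw": 0}, {"dx": 0, "dy": 0, "dz": 0, "wx": 0, "wy": 0, "wz": 0, "claw": -0.09}, {"dx": 0, "dy": 0, "dz": 0, "wx": 0, "wy": 0, "wz": 0, "claw": -0.09}, {"dx": 0, "dy": 0, "dz": 0, "wx": 0, "wy": 0, "wz": 0, "claw": -0.09}])

```text
time: 25.25
eef_pos: [0.5671, 0.0576, 0.0209]
orientation: [0.698, -0.115, 0.116, -0.698]
ft_force: [0.1, -0.1, -0.2]
gripper_width: 0.05
```

>>> play_rows(series=[{"dx": 0, "dy": -0.3, "dz": 0, "wx": 0, "wy": 0, "wz": 0, "claw": -0.09}, {"dx": 0, "dy": -0.6, "dz": 0, "wx": 0, "wy": 0, "wz": 0, "claw": -0.09}, {"dx": 0, "dy": -0.8, "dz": 0, "wx": 0, "wy": 0, "wz": 0, "claw": -0.09}, {"dx": -0.2, "dy": -0.3, "dz": 0, "wx": 0, "wy": 0, "wz": 0, "claw": 0.5}, {"dx": 0, "dy": 0, "dz": 0, "wx": 0, "wy": 0, "wz": 0, "claw": 1}, {"dx": 0, "dy": 0, "dz": 0, "wx": 0, "wy": 0, "wz": 0, "claw": 1}, {"dx": 0, "dy": 0, "dz": 0, "wx": 0, "wy": 0, "wz": 0, "claw": 1}, {"dx": 0, "dy": 0, "dz": 0, "wx": 0, "wy": 0, "wz": 0, "claw": 1}, {"dx": 0, "dy": 0, "dz": 0, "wx": 0, "wy": 0, "wz": 0, "claw": 1}, {"dx": 0, "dy": 0, "dz": 0, "wx": 0, "wy": 0, "wz": 0, "claw": 1}])

```text
time: 26.5
eef_pos: [0.5623, 0.0592, 0.0708]
orientation: [0.698, -0.116, 0.116, -0.697]
ft_force: [0.7, 0.5, -1.2]
gripper_width: 0.0006
```

```bash
python3 - <<'E'
from h import *
fdock(); print(manip.read_state()['gripper_width'])
p,d=snap('side'); P=cloud('side',d); 
a=np.radians(YAW);u=np.array([np.cos(a),np.sin(a)]);v=np.array([-u[1],u[0]])
q=P[d>0].reshape(-1,3); X=(q[:,:2]-np.array([.5564,.0631]))@u*1000-6.8; Y=(q[:,:2]-np.array([.5564,.0631]))@v*1000+2.3+1.5; Z=q[:,2]*1000-16
for lo in range(-44,44,4):
    k=(abs(Y)<14)&(X>=lo)&(X<lo+4)&(Z<32)
    if k.sum(): print(lo,k.sum(),np.median(Z[k]).round(1),end=' | ')
save('crop5',cv2.resize(p[165:245,215:335],None,fx=5,fy=5,interpolation=cv2.INTER_CUBIC))
E
```

```text
dock F x,y,z 0.46 0.69 -1.19 TCP pocket X,Y,Z mm -0.01 0.53 54.81
0.0005884039232244723
-44 17 -3.2 | -40 14 8.0 | -36 29 19.3 | -32 12 28.3 | -28 14 27.8 | -24 13 28.6 | -20 12 28.0 | -16 14 28.2 | -12 12 28.6 | -8 14 28.6 | -4 12 28.5 | 0 13 28.2 | 4 13 28.0 | 8 14 28.1 | 12 12 27.9 | 16 15 28.5 | 20 11 28.3 | 24 15 28.3 | 28 12 28.4 | 32 3 28.8 |
```

View pics/crop5.png

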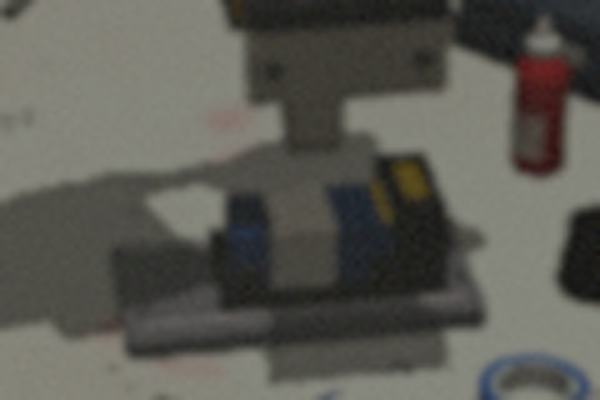

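The block lies flat under the lip: its top is at about 28 mm over the floor all along, with crop (240,225) to (390,200) level. Now the home press with shut fingers.

>>> play_rows(series=[{"dx": -0.1, "dy": 0.3, "dz": 0, "wx": 0, "wy": 0, "wz": 0, "claw": 1}, {"dx": -0.1, "dy": 0.3, "dz": 0, "wx": 0, "wy": 0, "wz": 0, "claw": 1}, {"dx": 0, "dy": 0.2, "dz": 0, "wx": 0, "wy": 0, "wz": 0, "claw": 1}, {"dx": 0, "dy": 0.1, "dz": 0, "wx": 0, "wy": 0, "wz": 0, "claw": 1}, {"dx": 0, "dy": 0.06, "dz": 0, "wx": 0, "wy": 0, "wz": 0, "claw": 1}, {"dx": 0, "dy": 0.03, "dz": 0, "wx": 0, "wy": 0, "wz": 0, "claw": 1}, {"dx": 0, "dy": 0.03, "dz": 0, "wx": 0, "wy": 0, "wz": 0, "claw": 1}, {"dx": 0, "dy": 0.02, "dz": 0, "wx": 0, "wy": 0, "wz": 0, "claw": 1}, {"dx": 0, "dy": 0, "dz": 0, "wx": 0, "wy": 0, "wz": 0, "claw": 1}, {"dx": 0, "dy": 0, "dz": 0, "wx": 0, "wy": 0, "wz": 0, "claw": 1}])

```text
time: 27.8
eef_pos: [0.5576, 0.0609, 0.045]
orientation: [0.698, -0.115, 0.116, -0.697]
ft_force: [0.3, -0.1, 0.1]
gripper_width: 0.0004
```

```bash
python3 -c "
from h import *
fdock()"
```

```text
dock F x,y,z 0.27 0.02 0.14 TCP pocket X,Y,Z mm -4.95 0.56 28.97
```

>>> play_rows(series=[{"dx": 0, "dy": 0.02, "dz": 0, "wx": 0, "wy": 0, "wz": 0, "claw": 1}, {"dx": 0, "dy": 0.02, "dz": 0, "wx": 0, "wy": 0, "wz": 0, "claw": 1}, {"dx": 0, "dy": 0.01, "dz": 0, "wx": 0, "wy": 0, "wz": 0, "claw": 1}, {"dx": 0, "dy": 0, "dz": 0, "wx": 0, "wy": 0, "wz": 0, "claw": 1}, {"dx": 0, "dy": 0, "dz": 0, "wx": 0, "wy": 0, "wz": 0, "claw": 1}, {"dx": 0, "dy": 0, "dz": 0, "wx": 0, "wy": 0, "wz": 0, "claw": 1}, {"dx": 0, "dy": 0, "dz": 0, "wx": 0, "wy": 0, "wz": 0, "claw": 1}, {"dx": 0, "dy": 0, "dz": 0, "wx": 0, "wy": 0, "wz": 0, "claw": 1}, {"dx": 0, "dy": 0, "dz": 0, "wx": 0, "wy": 0, "wz": 0, "claw": 1}, {"dx": 0, "dy": 0, "dz": 0, "wx": 0, "wy": 0, "wz": 0, "claw": 1}])

```text
time: 29.05
eef_pos: [0.5576, 0.0608, 0.0443]
orientation: [0.698, -0.115, 0.117, -0.698]
ft_force: [-2.2, 0.5, 5.1]
gripper_width: 0.0004
```

```bash
python3 -c "
from h import *
fdock()"
```

```text
dock F x,y,z -2.21 -0.22 5.06 TCP pocket X,Y,Z mm -4.89 0.57 28.25
```

>>> play_rows(series=[{"dx": 0, "dy": 0.01, "dz": 0, "wx": 0, "wy": 0, "wz": 0, "claw": 1}, {"dx": 0, "dy": 0.008, "dz": 0, "wx": 0, "wy": 0, "wz": 0, "claw": 1}, {"dx": 0, "dy": 0, "dz": 0, "wx": 0, "wy": 0, "wz": 0, "claw": 1}, {"dx": 0, "dy": 0, "dz": 0, "wx": 0, "wy": 0, "wz": 0, "claw": 1}, {"dx": 0, "dy": 0, "dz": 0, "wx": 0, "wy": 0, "wz": 0, "claw": 1}, {"dx": 0, "dy": 0, "dz": 0, "wx": 0, "wy": 0, "wz": 0, "claw": 1}, {"dx": 0, "dy": 0, "dz": 0, "wx": 0, "wy": 0, "wz": 0, "claw": 1}, {"dx": 0, "dy": 0, "dz": 0, "wx": 0, "wy": 0, "wz": 0, "claw": 1}, {"dx": 0, "dy": 0, "dz": 0, "wx": 0, "wy": 0, "wz": 0, "claw": 1}, {"dx": 0, "dy": 0, "dz": 0, "wx": 0, "wy": 0, "wz": 0, "claw": 1}])

```text
time: 30.3
eef_pos: [0.5577, 0.0608, 0.0442]
orientation: [0.698, -0.115, 0.117, -0.698]
ft_force: [-2.3, -0.3, 8.5]
gripper_width: 0.0002
```

```bash
python3 -c "
from h import *
fdock()"
```

```text
dock F x,y,z -2.05 -1.04 8.48 TCP pocket X,Y,Z mm -4.88 0.57 28.21
```

8.5 N with no further sinking: home, top at 28.2 mm. I lift clear and check.

>>> play_rows(series=[{"dx": 0, "dy": -0.1, "dz": 0, "wx": 0, "wy": 0, "wz": 0, "claw": 1}, {"dx": 0, "dy": -0.4, "dz": 0, "wx": 0, "wy": 0, "wz": 0, "claw": 1}, {"dx": 0, "dy": -0.8, "dz": 0, "wx": 0, "wy": 0, "wz": 0, "claw": 1}, {"dx": 0, "dy": -1, "dz": 0, "wx": 0, "wy": 0, "wz": 0, "claw": 1}, {"dx": -0.8, "dy": -1, "dz": 0, "wx": 0, "wy": 0, "wz": 0, "claw": 1}, {"dx": -0.8, "dy": -1, "dz": 0, "wx": 0, "wy": 0, "wz": 0, "claw": 1}, {"dx": -0.8, "dy": -0.5, "dz": 0.8, "wx": 0, "wy": 0, "wz": 0, "claw": 1}, {"dx": -0.8, "dy": 0, "dz": 0.8, "wx": 0, "wy": 0, "wz": 0, "claw": 1}, {"dx": 0, "dy": 0, "dz": 0.8, "wx": 0, "wy": 0, "wz": 0, "claw": 1}, {"dx": 0, "dy": 0, "dz": 0, "wx": 0, "wy": 0, "wz": 0, "claw": 1}])

```text
time: 31.55
eef_pos: [0.5022, 0.1445, 0.1632]
orientation: [-0.698, 0.114, -0.116, 0.698]
ft_force: [-0.4, 0.0, 0.2]
gripper_width: -0.0001
```

```bash
python3 - <<'E'
from h import *
fdock()
a=np.radians(YAW);u=np.array([np.cos(a),np.sin(a)]);v=np.array([-u[1],u[0]])
for n,yc in(('side',1.5),('top',-2.2)):
    p,d=snap(n); P=cloud(n,d); save(n+'9',p)
    q=P[d>0].reshape(-1,3); X=(q[:,:2]-np.array([.5564,.0631]))@u*1000-6.8; Y=(q[:,:2]-np.array([.5564,.0631]))@v*1000+2.3+yc; Z=q[:,2]*1000-16
    print('\n',n)
    for lo in range(-44,44,4):
        k=(abs(Y)<14)&(X>=lo)&(X<lo+4)&(Z<32)
        if k.sum(): print(lo,k.sum(),np.mean(Z[k]).round(2),end=' | ')
E
```

```text
dock F x,y,z -0.39 -0.12 0.19 TCP pocket X,Y,Z mm -84.49 61.73 147.24

 side
-44 16 -1.48 | -40 15 7.96 | -36 28 19.42 | -32 12 28.02 | -28 15 28.06 | -24 14 28.35 | -20 11 28.25 | -16 13 26.98 | -12 16 27.8 | -8 14 25.82 | -4 15 28.12 | 0 12 27.96 | 4 14 27.77 | 8 13 28.08 | 12 13 28.39 | 16 13 27.8 | 20 14 26.82 | 24 14 28.08 | 28 12 28.63 | 32 2 27.46 | 
 top
-20 1 28.16 | -16 23 28.56 | -12 25 28.45 | -8 28 28.52 | -4 22 28.85 | 0 27 28.77 | 4 28 28.41 | 8 26 28.46 | 12 27 28.22 | 16 27 28.32 | 20 24 28.45 | 24 28 28.86 | 28 26 28.94 |
```

View pics/side9.png

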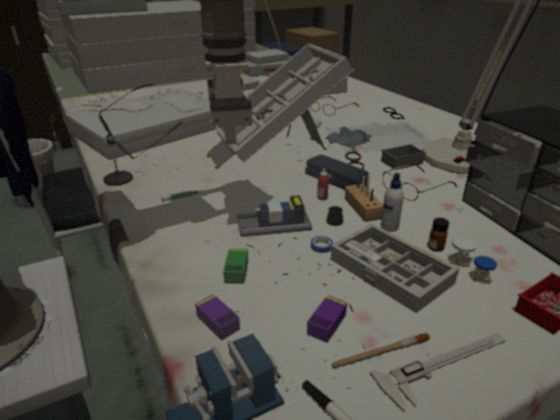

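The side picture shows the block flat in the pocket at (275,213), the arm clear, and the loupe, tape, driver and bottle where they were. I hand in.

```bash
python3 -c "
from cell import manip
print(manip.close_job())"
```

```text
the job is handed in; nothing more can be done
None
```

The battery is on charge: the blue block lies flat in the pocket with its contact end under the lip. I have let go of it, and the job is handed in (about 32 s of the 67 s used).

**How it went:**
- **Insertion:** I tilted the block 0.29 rad, tucked it under the lip and pushed the contacts back with about 5–6 N (12 N is the limit). Then I rocked it down past the near wall, eased it back, let go, and pressed it home with 8.5 N.
- **Slide position:** I read s as about +7 mm from both cameras, and the plate contact came where that predicted.

**Last checks:**
- **Seating:** At 8.5 N the block sank no further. Its top is about 28 mm above the pocket floor along its length in both views, which fits the 28 mm block lying on the floor. The depth readings scatter by about 0.5 mm, with a few side-view averages up to 2 mm low. In the last top view the rear of the block could not be measured, so only the side view covers it.
- **Bystanders:** In the last side picture the loupe, tape roll, screwdriver and red bottle look where they were. I compared these by eye only.

**What disagreed:**
- **Camera offset:** The two cameras differed by about 3.5 mm sideways. I corrected for this using the grasp position.
- **Side rub:** The block still rubbed one side on the way in, at about 5 N. I moved it over 0.75 mm, which freed it.

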